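# Photograph cellar stock with a two-stage release

### The job

Get the stock picture taken: first set the tall green-capped bottle gently upright in the back bay of the photo tray (the bay farther from the robot), and after it the short yellow tin gently upright in the front bay. Then, with both standing there, press the orange release button to its halfway stop, hold it still there for about a second, press it fully down, and let it come all the way up again. Keep the bottle and tin upright throughout, and leave the carton, the jar and the flat blue tin where they are.

Things in the scene. Friction and masses are not known exactly. Their poses are not given: they have to be found in the camera images.
- tall_mid (a point): Centre of the tall white detergent bottle with a green cap, loose, 180 mm high, 0.25 to 0.5 kg; this point is on its axis, 90 mm above its underside, z along the axis upward. Round body 66 mm in diameter up to 108 mm above the underside, sloping shoulder to 134 mm, then a neck 32 mm in diameter, and a straight green cap 36 mm in diameter from 143 to 180 mm. Easily taken by the cap from above.
- tall: The same bottle; origin at the centre of its underside.
- short_mid (a point): Centre of the short round yellow tin with a red lid, loose, 75 mm high, 0.18 to 0.35 kg; this point is on its axis, 37.5 mm above its underside, z upward. Body 58 mm in diameter, lid 60 mm in diameter over the top 10 mm.
- short: The same tin; origin at the centre of its underside.
- bay_back (a point): Centre of the inner floor of the back bay of the photo tray. The tray is fixed, 218 x 112 mm, a white floor 6 mm thick (this point is 6 mm above the table) with blue walls 6 mm thick whose tops stand 12 mm above the inner floor; x points along the tray from the front bay to the back bay (away from the robot, the tray may be turned up to 0.25 rad), y across it. The bay is 100 x 100 mm inside.
- bay_front (a point): Centre of the inner floor of the front bay, nearer the robot, 106 mm from the back bay's centre along the tray; same size, height and axes as the back bay.
- cap_top (a point): Centre of the top face of the orange release button, 46 mm in diameter, 70 mm above the table when up; it moves straight down when pressed. It stands on a fixed black round housing 84 mm in diameter and 45 mm high, which may be on either side of the tray.
- stage_one (a joint): First stage of the release button, 0 to 0.008 m, grows as pressed: the cap sinks 8 mm on a soft spring (2 N to start, 4 N at the end), and then meets the halfway stop.
- stage_two (a joint): Second stage, 0 to 0.008 m beyond the halfway stop, grows as pressed: it yields only above 10 N and needs 14 N to reach the bottom, where the stop is hard, so the cap is fully down 16 mm below its rest height. Springs return both stages when let go. At the halfway stop stage_one is 0.008 and stage_two is 0.
- carton: Bystander: loose yellow carton 70 x 100 x 60 mm high; origin at the centre of its underside. It stands on the other side of the tray from the release.
- jar: Bystander: loose amber glass jar with a white cap, 70 mm in diameter, 100 mm high; origin at the centre of its underside.
- polish: Bystander: loose flat blue tin with a bare aluminium top, 84 mm in diameter, 40 mm high; origin at the centre of its underside.
There are look-alikes about, which are no part of the job. Of the things that look like the tall, the larger one is meant. What is shaped like the short but brown is not meant.

How it is judged:
On the way, in this order (a step that is already met when the one before it is completed fails the run):
1. the tall bottle stands upright in the back bay, let go (horizontal distance between tall_mid and bay_back below 0.03 m and z of tall_mid in the frame of bay_back between 0.085 and 0.095 m and angle between tall_mid's own z axis and vertical below 0.1 rad and contact force between the fingers and tall below 0.1 N and linear speed of tall below 0.02 m/s), for 0.2 s.
2. then the short tin stands upright in the front bay, let go (horizontal distance between short_mid and bay_front below 0.03 m and z of short_mid in the frame of bay_front between 0.0325 and 0.0425 m and angle between short_mid's own z axis and vertical below 0.1 rad and contact force between the fingers and short below 0.1 N and linear speed of short below 0.02 m/s), for 0.2 s.
3. the release is held still at its halfway stop for 0.5 s (first stage over 6.5 mm in, second stage less than 2.5 mm) (value of joint stage_one above 0.0065 m and value of joint stage_two below 0.0025 m and velocity of joint stage_one between -0.003 and 0.003 m/s and velocity of joint stage_two between -0.003 and 0.003 m/s), for 0.5 s.
4. then the release is pressed fully down (second stage over 6 mm in) (value of joint stage_two above 0.006 m), for 0.05 s.
At the end, for the whole second after the job is handed in: The tall bottle stands upright (within 0.1 rad) and at rest on the floor of the back bay and the short tin likewise in the front bay, each axis within 30 mm of the bay's centre (anywhere between the walls), both let go, and the release button is all the way up again (both stages within 1.5 mm) (all of step 1 and all of step 2 and value of joint each of stage_one, stage_two below 0.0015 m); the robot touches nothing.
It fails at once if the release is pressed well into its second stage (over 4 mm) while the bottle or the tin is not standing in its bay (value of joint stage_two above 0.004 m and not (horizontal distance between tall_mid and bay_back below 0.03 m and z of tall_mid in the frame of bay_back between 0.085 and 0.095 m and angle between each of tall_mid, short_mid's own z axis and vertical below 0.1 rad and horizontal distance between short_mid and bay_front below 0.03 m and z of short_mid in the frame of bay_front between 0.0325 and 0.0425 m)).
It fails at once if the bottle is dropped (falls faster than 0.6 m/s out of the fingers) (linear speed of tall above 0.6 m/s and contact force between the fingers and tall below 0.1 N).
It fails at once if the tin is dropped (falls faster than 0.6 m/s out of the fingers) (linear speed of short above 0.6 m/s and contact force between the fingers and short below 0.1 N).
It fails at once if the bottle or the tin is tipped by more than 0.6 rad (angle between any of tall_mid, short_mid's own z axis and vertical above 0.6 rad).
It fails at once if the carton, the jar or the flat blue tin is moved by more than 20 mm (distance of any of carton, jar, polish from where it was at the start of the episode above 0.02 m).
It also fails if it takes over 72 s, if anything falls off the work surface, if the arm or the gripper's body presses on something with over 40 N, if the wrist force passes 120 N, or if a joint passes its speed limit or range.

### The arm

A 6-joint arm with a two-finger parallel gripper is mounted at the origin on the work surface. World frame = base frame: x ahead of the robot, y to its left, z up, the work surface at z = 0. Lengths are in m, angles in rad, forces in N, time in s.
With the tool pointing down it reaches from about 0.375 to 0.9 m from the base axis. Payload 3.1 kg.
Tool frame: the origin (TCP) lies on the centre line of the jaws, within the pads' length; the fingertips stand robot.nose_length ahead of it and the grasp point (between the pads) lies 6 mm ahead of it (robot.nose_length is the distance from the TCP to the fingertips, in m); z points along the fingers, y is the line along which they close (so a half turn about z gives the same grasp; the last joint's range is limited). The gripper opens to 87 mm and grips with 3 to 60 N. Pads are 19 mm wide; open, the fingers measure 117 mm over their backs; the gripper's body (75 mm by 190 mm) begins 51 mm behind the grasp point.
Start: joints at [-1.319, 0.527, 1.433, -0, 1.181, -0.178], TCP at [0.261, -0.568, 0.21] pointing down, gripper open.
Joint ranges: [-3.08, 3.08], [-0.75, 2.2], [0.22, 2.44], [-1.43, 4.57], [0, 2.65], [-2.85, 2.85]. Speed limits (rad/s): [2.79, 2.79, 3.14, 3.14, 3.14, 3.14].

### API

Orientations are given as a unit quaternion [x, y, z, w].
In Python, from rig import robot gives the robot as it stands.
- The arm moves only by the shell command python3 -m crank 'ROWS' [FORCE]. ROWS is JSON, one flat list of numbers, 7 for each row, row after row: the shift along the tool's x, y, z in mm, then the turn, a rotation vector about the tool's x, y, z in degrees, then the closure in counts, from 0 (fully open) to 255 (shut). In form: [x, y, z, ax, ay, az, fingers, x, y, z, ax, ay, az, fingers, ...]. A call has exactly 5 rows; each row is the pose to reach, as a shift and turn from the pose commanded when the call began, along the tool's axes at that moment; what a row does not reach only later rows make up. A row lasts 1/12 s, in which the tool goes at most 41.7 mm and 7.16 degrees, less where a joint would pass 70% of its speed; a pose out of reach is approached as far as the arm can. A call with a gripper value outside its range is refused whole. The fingers move at their own pace and stop on an object; FORCE is the grip in N (left out, the last holds). Time passes only in rows, so rows that repeat a pose let the fingers close, or fill a call up. It gives the time, the measured TCP pose, the force, the opening and the grip force at its end, in the units of the state.
- robot.get_obs(): the state, without advancing time (a new reading comes with each control period).
- robot.camera(name): name is "scene" or "top" or "wrist"; returns a dict with "pixels" (480x640x3 uint8, red, green, blue), "intrinsics" (3x3 intrinsics, pixels), "extrinsics" (4x4, takes a point from camera to world coordinates); the wrist camera has in their place "mount" (4x4, takes a point from camera to tool coordinates, whose origin is the TCP and whose axes are the flange's). Camera axes: x right, y down, z forward; pixel columns grow to the right and rows downward; lengths in m; the calibration is good to about 2 mm. A picture is of the moment at which its call begins: read the wrist's pose just before it. There is no depth.
- robot.hand_in(): hands the job in; it is judged then, once.
The state is a dict: "time": time; "q": joint angles; "joint_velocities": joint speeds; "joint_torque": joint torques, N m; "position": TCP position; "tool_rot": TCP orientation; "ft_force": force on the tool from outside, world axes, zero at the start; "moment": the same for the moment, N m; "grip_width": finger opening in m; "grip_force": force on a finger pad.
Only numpy, scipy, OpenCV 4.12 (cv2) and the standard library are available. Lean on these libraries where they do the work, as an engineer would, in place of code of your own. Each camera call takes 0.05 s, during which the arm holds its last target. There are 200 camera calls.

## Working session

There is one attempt and no reset: what is moved stays moved. The work goes in short steps, Python scripts to look and compute and a shell command to move; the robot and the scene stay as the last step left them, time stands still between calls to the robot, and variables do not carry over. Pictures are saved under pics/ and viewed, at most 10 in all, crops included, and the job is handed in when it is done.

```bash
ls; mkdir -p pics; python3 - <<'E'
from rig import robot
import cv2,numpy as np
print(robot.nose_length); print(robot.get_obs())
for n in("top","scene"):
    c=robot.camera(n); cv2.imwrite(f"pics/{n}0.png",c["pixels"][:,:,::-1]); np.savez(f"pics/{n}0.npz",**c); print(n,c["intrinsics"],c["extrinsics"])
E
```

```text
pics
0.025
{'time': 0.0, 'q': array([-1.31850959e+00,  5.28460889e-01,  1.43389899e+00, -2.48238364e-05,
        1.18138456e+00, -1.78532134e-01]), 'joint_velocities': array([-0.00032003, -0.00180219, -0.00068616, -0.00015339,  0.00042846,
        0.0010091 ]), 'joint_torque': array([ 2.45207257e-04, -4.40044177e+01, -1.76592547e+01,  6.32848218e-02,
        5.82044001e-02, -1.72791392e-04]), 'position': array([ 0.26081934, -0.56714517,  0.20897596]), 'tool_rot': array([ 9.76887385e-01,  2.13751910e-01, -5.11367506e-05, -1.07473627e-03]), 'ft_force': array([ 0.4696452 , -1.0890654 , -0.12088374]), 'moment': array([ 0.00253273,  0.00980994, -0.01351342]), 'grip_force': 0.0, 'grip_width': 0.08707563928855076}
top [[586.63681347   0.         322.88830456]
 [  0.         586.63681347 227.57005016]
 [  0.           0.           1.        ]] [[-1.69739787e-03 -9.91293630e-01  1.31658871e-01  3.22017984e-01]
 [-9.99998533e-01  1.65249724e-03 -4.50295479e-04  1.16721890e-02]
 [ 2.28809121e-04 -1.31659442e-01 -9.91294981e-01  1.63855968e+00]
 [ 0.00000000e+00  0.00000000e+00  0.00000000e+00  1.00000000e+00]]
scene [[463.15159967   0.         326.75890568]
 [  0.         463.15159967 236.81190058]
 [  0.           0.           1.        ]] [[-0.6247818   0.52644045 -0.5766352   1.10119757]
 [ 0.7807953   0.42364085 -0.4592245   0.45659261]
 [ 0.00253187 -0.73714916 -0.67572532  0.73276137]
 [ 0.          0.          0.          1.        ]]
```

View pics/top0.png

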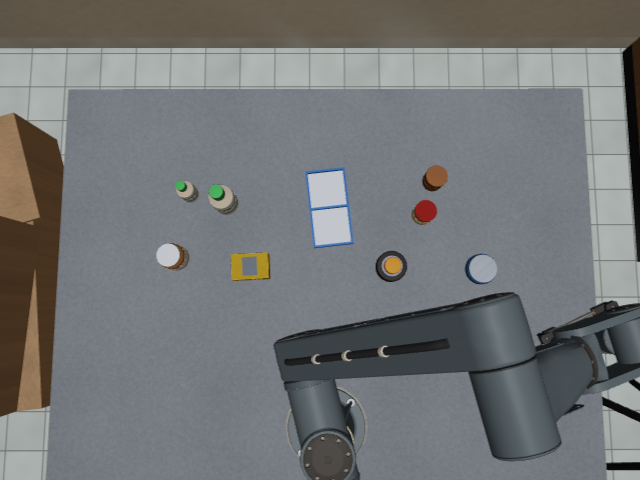

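View pics/scene0.png

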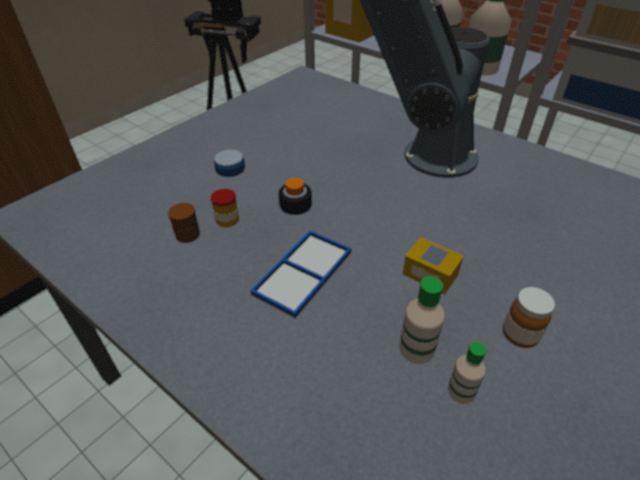

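Top view candidates:
- **Tall bottle:** the larger green-capped bottle, cap at (216,192), or the smaller one at (182,186). I choose the larger.
- **Short tin:** the red-lidded tin at (426,211), or the brown one at (435,177). I choose the red-lidded one.
- **Other items:** tray (330,208), button (392,266), carton (250,266), jar (170,256), polish tin (482,268).

Next is one close crop to check these choices.

```bash
cat > h.py <<'E'
import numpy as np
from scipy.spatial.transform import Rotation as R
def ray(K,E,uv,z):
    d=E[:3,:3]@np.linalg.inv(K)@[uv[0],uv[1],1]; o=E[:3,3]
    return o+d*(z-o[2])/d[2]
def proj(K,E,p):
    c=np.linalg.inv(E)@[*p,1]; c=K@c[:3]; return c[:2]/c[2]
def toTool(obs,p,yaw_axis=None):
    "shift in mm in tool axes from TCP to world p"
    return R.from_quat(obs["tool_rot"]).inv().apply(np.array(p)-obs["position"])*1000
E
python3 - <<'E'
import cv2,numpy as np
from h import *
im=cv2.imread("pics/top0.png")
a=cv2.resize(im[160:260,165:265],(400,400),interpolation=cv2.INTER_CUBIC)
b=cv2.resize(im[160:260,295:395],(400,400),interpolation=cv2.INTER_CUBIC)
hsv=cv2.cvtColor(im,cv2.COLOR_BGR2HSV)
c=cv2.resize(im[160:285,355:455],(400,500),interpolation=cv2.INTER_CUBIC)
cv2.imwrite("pics/crop0.png",np.vstack([np.hstack([a,c[:400]])]))
c=np.load("pics/top0.npz");K,E=c["intrinsics"],c["extrinsics"]
def blob(lo,hi,box):
    m=cv2.inRange(hsv,lo,hi); k=np.zeros_like(m); x0,y0,x1,y1=box; k[y0:y1,x0:x1]=m[y0:y1,x0:x1]
    ys,xs=np.nonzero(k); return xs.mean()if len(xs)else 0,ys.mean()if len(xs)else 0,len(xs),k
for n,lo,hi,box,z in [("cap",(45,120,60),(75,255,255),(203,178,236,216),.18),("lid",(0,150,60),(6,255,255),(408,195,445,228),.075),("btn",(7,150,120),(20,255,255),(375,250,410,285),.07),("tray",(100,120,60),(125,255,255),(300,160,360,255),.018)]:
    u,v,N,k=blob(lo,hi,box); print(n,u,v,N,ray(K,E,(u,v),z))
    if n=="tray":
        pts=np.argwhere(k)[:,::-1].astype(np.float32); w=np.array([ray(K,E,p,.018)[:2] for p in pts],np.float32)
        r=cv2.minAreaRect(w); print(r, cv2.boxPoints(r))
for n,uv,z in [("jar",(170,256),.1),("carton",(250,266),.06),("polish",(482,268),.04),("brown",(435,177),.075),("small",(182,186),.13)]: print(n,ray(K,E,uv,z))
E
```

```text
cap 215.98701298701297 191.6038961038961 154 [0.60793065 0.28116682 0.18      ]
lid 425.35457063711914 210.404432132964 361 [ 0.57596308 -0.26570406  0.075     ]
btn 392.311004784689 265.1004784688995 209 [ 0.42877487 -0.17454921  0.07      ]
tray 328.63675213675214 205.57264957264957 468 [ 0.59937422 -0.00526893  0.018     ]
((0.596040666103363, -0.005852758884429932), (0.2183496356010437, 0.11063184589147568), 6.327003479003906) [[ 0.48143488  0.03709488]
 [ 0.49362677 -0.07286312]
 [ 0.71064645 -0.04880039]
 [ 0.69845456  0.06115761]]
jar [0.45164377 0.41298777 0.1       ]
carton [0.42767832 0.20727457 0.06      ]
polish [ 0.42250512 -0.42230428  0.04      ]
brown [ 0.66793009 -0.29421256  0.075     ]
small [0.63280437 0.37973315 0.13      ]
```

View pics/crop0.png

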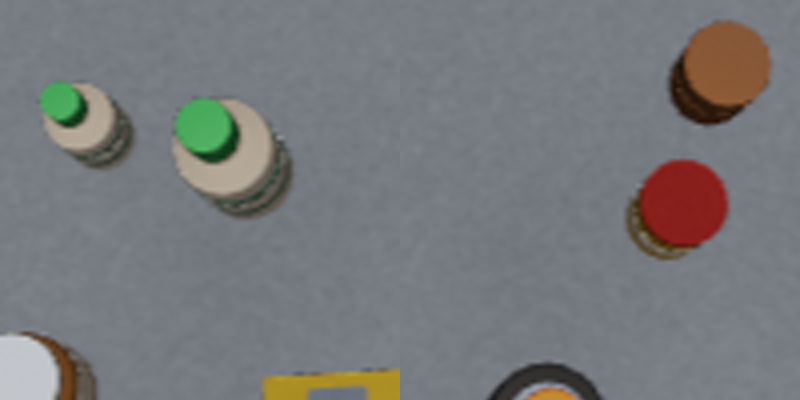

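The crop confirms the choices. The larger green-capped bottle is at crop (205,126) with its small look-alike to the left, and the red-lidded tin is at (683,203) below the brown one. I'm moving above the bottle, levelling the tool yaw to 0 on the way.

```bash
python3 -m crank '[23,-22,-18,0,0,5,0, 47,-44,-36,0,0,10,0, 70,-65,-54,0,0,15,0, 94,-87,-72,0,0,20,0, 117,-109,-90,0,0,24.7,0]' 20
python3 -m crank '[14,-35,0,0,0,0,0, 29,-70,0,0,0,0,0, 43,-105,0,0,0,0,0, 57,-140,0,0,0,0,0, 72,-175,0,0,0,0,0]'
python3 -m crank '[14,-35,0,0,0,0,0, 29,-70,0,0,0,0,0, 43,-105,0,0,0,0,0, 57,-140,0,0,0,0,0, 72,-175,0,0,0,0,0]'
python3 -m crank '[14,-35,0,0,0,0,0, 29,-70,0,0,0,0,0, 43,-105,0,0,0,0,0, 57,-140,0,0,0,0,0, 72,-175,0,0,0,0,0]'
python3 - <<'E'
from rig import robot
from h import *
o=robot.get_obs();print(o["q"],R.from_quat(o["tool_rot"]).as_matrix().round(3),toTool(o,[.608,.281,.30]))
E
```

```text
time: 0.52
position: [0.322, -0.4182, 0.3001]
tool_rot: [1.0, -0.003, -0.0, -0.001]
ft_force: [1.0, -0.5, 0.4]
grip_width: 0.087
grip_force: 0.0
time: 0.93
position: [0.3938, -0.243, 0.2997]
tool_rot: [1.0, -0.0, -0.0, -0.0]
ft_force: [0.6, 0.1, 0.7]
grip_width: 0.0872
grip_force: 0.0
time: 1.35
position: [0.4658, -0.068, 0.2997]
tool_rot: [1.0, -0.0, -0.0, -0.0]
ft_force: [0.5, -0.4, -0.7]
grip_width: 0.0869
grip_force: 0.0
time: 1.77
position: [0.5378, 0.1069, 0.2996]
tool_rot: [1.0, 0.0, -0.001, 0.0]
ft_force: [0.7, -0.7, -0.3]
grip_width: 0.0871
grip_force: 0.0
[-7.46270401e-03  3.28089919e-01  1.50909633e+00 -1.67516263e-04
  1.30549274e+00  1.56335994e+00] [[ 1.     0.    -0.001]
 [ 0.    -1.    -0.   ]
 [-0.001  0.    -1.   ]] [  70.21374613 -174.06044612   -0.51966624]
```

```bash
python3 -m crank '[14,-35,0,0,0,0,0, 29,-70,0,0,0,0,0, 43,-105,0,0,0,0,0, 57,-140,0,0,0,0,0, 70,-174,0,0,0,0,0]'
cat > w.py <<'E'
import sys,cv2,numpy as np
from rig import robot
from h import *
o=robot.get_obs(); c=robot.camera("wrist")
T=np.eye(4);T[:3,:3]=R.from_quat(o["tool_rot"]).as_matrix();T[:3,3]=o["position"]
E=T@c["mount"]; K=c["intrinsics"]; im=c["pixels"][:,:,::-1].copy()
cv2.imwrite(f"pics/{sys.argv[1]}.png",im); np.savez(f"pics/{sys.argv[1]}.npz",K=K,E=E)
hsv=cv2.cvtColor(im,cv2.COLOR_BGR2HSV)
print(o["position"],E.round(3).tolist())
E
cat w.py - > /tmp/a.py <<'E'
m=cv2.inRange(hsv,(45,120,40),(75,255,255))
n,l,s,ce=cv2.connectedComponentsWithStats(m)
for i in range(1,n):
    if s[i,4]>200: print(s[i],ce[i],ray(K,E,ce[i],.18))
print("pred cap px",proj(K,E,(.608,.281,.18)))
E
PYTHONPATH=. python3 /tmp/a.py w1
```

```text
time: 2.18
position: [0.6081, 0.2809, 0.2992]
tool_rot: [1.0, 0.0, -0.001, 0.0]
ft_force: [1.4, -0.2, 0.8]
grip_width: 0.0871
grip_force: 0.0Traceback (most recent call last):
  File "/tmp/a.py", line 1, in <module>
    import sys,cv2,numpy as np
ModuleNotFoundError: No module named 'cv2'
```

```bash
cp /tmp/a.py a.py; python3 a.py w1
```

```text
[0.60809734 0.28089312 0.29922041] [[-0.001, -0.959, -0.285, 0.685], [-1.0, 0.001, 0.001, 0.281], [-0.001, 0.285, -0.959, 0.475], [0.0, 0.0, 0.0, 1.0]]
pred cap px [326.75202447 224.55883959]
```

View pics/w1.png

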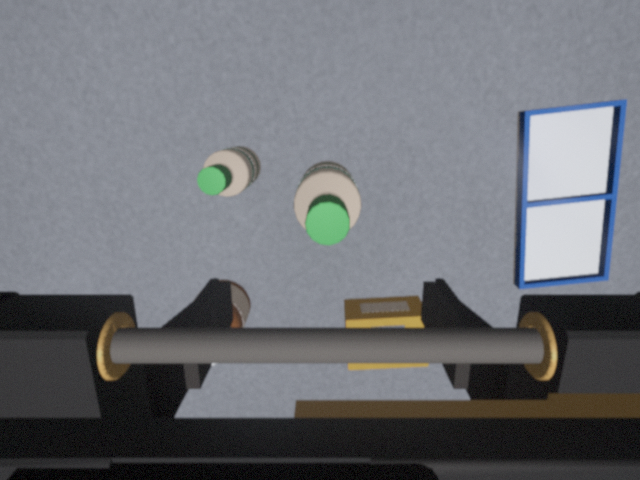

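The wrist view shows the cap at (328,223), within about 1 px of prediction. The tray's outer corners are at about (519,112), (626,101), (609,280) and (517,288). The jaws straddle the bottle line, so I'm descending and gripping.

```bash
python3 - <<'E'
from h import *
c=np.load("pics/w1.npz");K,E=c["K"],c["E"]
print(ray(K,E,(328,223),.18))
P=np.array([ray(K,E,p,.018) for p in [(519,112),(626,101),(609,280),(517,288)]]);print(P.round(4),P.mean(0))
E
python3 -m crank '[0,-1,35,0,0,0,0, 0,-1,70,0,0,0,0, 0,-1,100,0,0,0,0, 0,-1,120,0,0,0,0, 0,-1,128,0,0,0,0]'
python3 -m crank '[0,0,0,0,0,0,120, 0,0,0,0,0,0,180, 0,0,0,0,0,0,255, 0,0,0,0,0,0,255, 0,0,0,0,0,0,255]' 25
python3 -m crank '[0,0,0,0,0,0,255, 0,0,0,0,0,0,255, 0,0,0,0,0,0,255, 0,0,0,0,0,0,255, 0,0,0,0,0,0,255]'
```

```text
[0.60926229 0.28001969 0.18      ]
[[ 0.6959  0.0655  0.018 ]
 [ 0.7074 -0.0519  0.018 ]
 [ 0.4927 -0.0773  0.018 ]
 [ 0.4818  0.038   0.018 ]] [ 0.59445759 -0.00642381  0.018     ]
time: 2.65
position: [0.6049, 0.279, 0.1671]
tool_rot: [1.0, -0.0, -0.004, 0.001]
ft_force: [-0.6, 1.3, 0.3]
grip_width: 0.0871
grip_force: 0.0
time: 3.07
position: [0.6091, 0.2802, 0.1739]
tool_rot: [1.0, -0.0, 0.002, -0.0]
ft_force: [-0.0, 0.0, 0.8]
grip_width: 0.0613
grip_force: 0.0
time: 3.48
position: [0.608, 0.28, 0.172]
tool_rot: [1.0, -0.0, 0.0, -0.0]
ft_force: [0.5, -0.1, 0.2]
grip_width: 0.0283
grip_force: 0.0
```

The opening reads 28 mm with no grip force, but the cap is 36 mm. I'm looking before anything else moves.

```bash
python3 a.py w2; python3 - <<'E'
from rig import robot
import cv2
o=robot.get_obs();print(o)
a=cv2.imread("pics/w2.png");c=robot.camera("scene")["pixels"][:,:,::-1]
c=cv2.resize(c[180:420,340:600],None,fx=1.6,fy=1.6);a=cv2.resize(a,(384,288))
import numpy as np
v=np.zeros((384,800,3),np.uint8);v[:288,:384]=a;v[:,384:384+c.shape[1]]=c[:384];cv2.imwrite("pics/v2.png",v)
E
```

```text
[0.60801093 0.27996273 0.17197238] [[-0.001, -0.959, -0.284, 0.685], [-1.0, 0.001, 0.002, 0.28], [-0.001, 0.284, -0.959, 0.348], [0.0, 0.0, 0.0, 1.0]]
pred cap px [324.68919102 292.59771417]
{'time': 3.5333, 'q': array([ 2.64923036e-01,  6.28369813e-01,  1.34968662e+00, -1.22913310e-05,
        1.16364773e+00,  1.83594821e+00]), 'joint_velocities': array([ 0.00054304,  0.00240921,  0.00132179, -0.00088159, -0.00056008,
       -0.00019195]), 'joint_torque': array([ 1.70111347e-03, -4.83590698e+01, -1.75939751e+01,  1.39440162e-02,
       -8.26358912e-02,  8.33850254e-05]), 'position': array([0.60798388, 0.27995474, 0.17190414]), 'tool_rot': array([ 9.99999992e-01, -1.11987823e-04, -5.23316376e-05,  2.00513150e-05]), 'ft_force': array([ 0.77146046, -0.92802325,  0.01786168]), 'moment': array([ 0.09121537,  0.0272278 , -0.0088065 ]), 'grip_force': 0.0, 'grip_width': 0.024430371182667505}
```

View pics/v2.png

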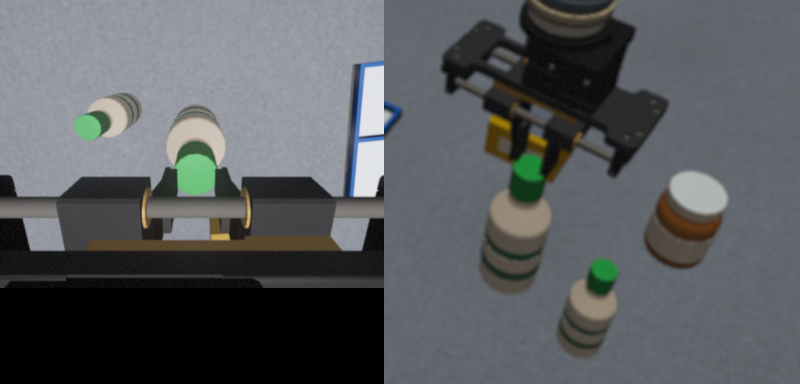

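```bash
python3 - <<'E'
from h import *
c=np.load("pics/scene0.npz");K,E=c["intrinsics"],c["extrinsics"]
print("scene ray cap",ray(K,E,(431,281.5),.18),ray(K,E,(431,283.5),.18))
for p in [(.608,.28,.18),(.608,.28,.147),(.608,.28,.172),(.608,.292,.147),(.608,.268,.147)]: print(p,proj(K,E,p))
w=np.load("pics/w2.npz");print(w["K"],ray(w["K"],w["E"],(325,287),.18)); print("tcp",[proj(w["K"],w["E"],(.608,.28,z)) for z in (.147,.172,.19)])
w1=np.load("pics/w1.npz")
# triangulate cap centre from top + wrist1 + scene
L=[(*[np.load("pics/top0.npz")[k] for k in("intrinsics","extrinsics")],(216,191.5)),(w1["K"],w1["E"],(328,223)),(K,E,(431,283.5))]
A=np.zeros((3,3));b=np.zeros(3)
for k,e,uv in L:
    d=e[:3,:3]@np.linalg.inv(k)@[*uv,1];d/=np.linalg.norm(d);M=np.eye(3)-np.outer(d,d);A+=M;b+=M@e[:3,3]
x=np.linalg.solve(A,b);print("tri",x,[proj(k,e,x)-uv for k,e,uv in L])
E
```

```text
scene ray cap [0.6075588  0.27688994 0.18      ] [0.61133208 0.27900244 0.18      ]
(0.608, 0.28, 0.18) [432.58647073 282.57305142]
(0.608, 0.28, 0.147) [429.43590602 296.03174577]
(0.608, 0.28, 0.172) [431.80536495 285.90980687]
(0.608, 0.292, 0.147) [435.92622182 299.57882644]
(0.608, 0.268, 0.147) [423.03887514 292.53564707]
[[387.51442453   0.         326.52229761]
 [  0.         387.51442453 237.72634818]
 [  0.           0.           1.        ]] [0.6108551  0.28084638 0.18      ]
tcp [array([326.84427763, 267.52548418]), array([326.82209041, 285.75174544]), array([326.80230404, 302.00576122])]
tri [0.60905647 0.27995379 0.1784857 ] [array([ 0.58407275, -0.21904099]), array([ 0.07821269, -0.22434769]), array([1.08574321, 0.08138626])]
```

```bash
python3 - <<'E'
import cv2,numpy as np
a=cv2.imread("pics/w2.png")[230:420,220:440]
a=cv2.resize(a,None,fx=3,fy=3,interpolation=cv2.INTER_CUBIC);cv2.imwrite("pics/w2c.png",cv2.convertScaleAbs(a,alpha=1.6,beta=25))
E
```

```text
(no output)
```

View pics/w2c.png

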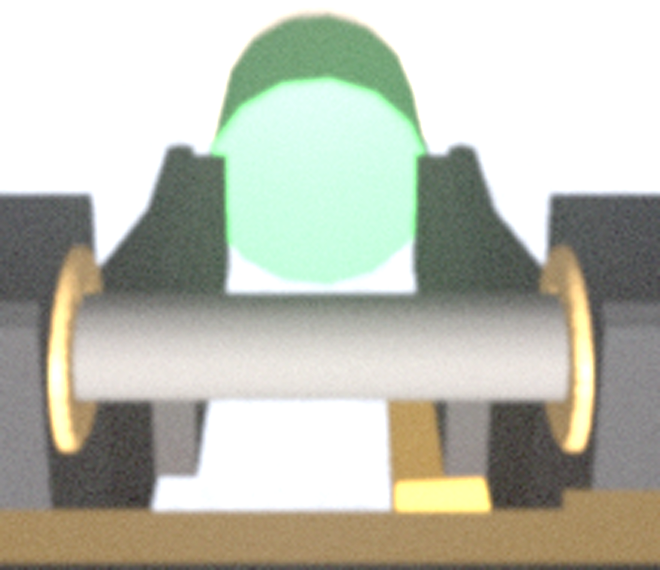

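```bash
python3 -m crank '[0,0,0,0,0,0,255, 0,0,0,0,0,0,255, 0,0,0,0,0,0,255, 0,0,0,0,0,0,255, 0,0,0,0,0,0,255]'
python3 a.py w3; python3 - <<'E'
from rig import robot
import cv2,numpy as np
o=robot.get_obs();print(o["position"],o["grip_width"],o["grip_force"],o["ft_force"])
a=cv2.imread("pics/w3.png")[230:360,240:410]
c=robot.camera("scene")["pixels"][220:320,380:480,::-1]
f=lambda x:cv2.convertScaleAbs(cv2.resize(x,(400,400*x.shape[0]//x.shape[1]),interpolation=cv2.INTER_CUBIC),alpha=1.6,beta=15)
a,c=f(a),f(c);v=np.zeros((400,800,3),np.uint8);v[:a.shape[0],:400]=a;v[:,400:]=c[:400];cv2.imwrite("pics/v3.png",v)
E
```

```text
time: 4.0
position: [0.608, 0.28, 0.1719]
tool_rot: [1.0, -0.0, -0.0, -0.0]
ft_force: [-0.5, -0.5, -0.0]
grip_width: 0.0005
grip_force: 0.0
[0.60800825 0.279967   0.17193865] [[-0.001, -0.959, -0.284, 0.685], [-1.0, 0.001, 0.002, 0.28], [-0.001, 0.284, -0.959, 0.348], [0.0, 0.0, 0.0, 1.0]]
pred cap px [324.6978972  292.62345069]
[0.60800657 0.27997205 0.17195728] 0.00017232678474193332 0.0 [-0.35384934 -0.20630227  0.84751885]
```

View pics/v3.png

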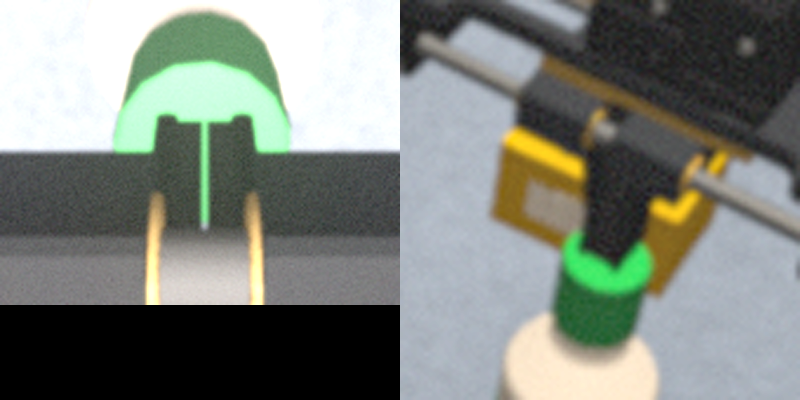

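The closed fingertips sit just above the cap disc at (205,118) in the wrist crop. Tip height is about 0.183 m, so the tips end roughly 36 mm higher than the stated nose length implies. The bottle has not moved. I'll open, go 32 mm lower and grip, and treat tip z as TCP z + 0.011 from here on.

```bash
python3 -m crank '[0,0,-6,0,0,0,0, 0,0,-6,0,0,0,0, 0,0,-6,0,0,0,0, 0,0,-6,0,0,0,0, 0,0,-6,0,0,0,0]'
python3 -m crank '[0,0,0,0,0,0,0, 0,0,0,0,0,0,0, 0,0,0,0,0,0,0, 0,0,0,0,0,0,0, 0,0,0,0,0,0,0]'
python3 -m crank '[1,0,10,0,0,0,0, 2,0,20,0,0,0,0, 2,0,30,0,0,0,0, 2,0,36,0,0,0,0, 2,0,38,0,0,0,0]'
python3 -m crank '[0,0,0,0,0,0,255, 0,0,0,0,0,0,255, 0,0,0,0,0,0,255, 0,0,0,0,0,0,255, 0,0,0,0,0,0,255]' 25
python3 -m crank '[0,0,0,0,0,0,255, 0,0,0,0,0,0,255, 0,0,0,0,0,0,255, 0,0,0,0,0,0,255, 0,0,0,0,0,0,255]'
python3 -m crank '[0,0,0,0,0,0,255, 0,0,0,0,0,0,255, 0,0,0,0,0,0,255, 0,0,0,0,0,0,255, 0,0,0,0,0,0,255]'
```

```text
time: 4.52
position: [0.608, 0.2799, 0.178]
tool_rot: [1.0, -0.0, -0.0, -0.0]
ft_force: [0.3, 0.8, -0.5]
grip_width: 0.0259
grip_force: 0.0
time: 4.93
position: [0.608, 0.28, 0.1779]
tool_rot: [1.0, -0.0, -0.0, -0.0]
ft_force: [-0.4, -1.3, -0.7]
grip_width: 0.0592
grip_force: 0.0
time: 5.35
position: [0.6086, 0.2795, 0.1374]
tool_rot: [1.0, -0.0, -0.002, 0.001]
ft_force: [-0.1, 0.0, -0.3]
grip_width: 0.0857
grip_force: 0.0
time: 5.77
position: [0.6104, 0.2801, 0.1405]
tool_rot: [1.0, -0.0, 0.001, -0.0]
ft_force: [-0.8, 0.4, -0.1]
grip_width: 0.0616
grip_force: 0.0
time: 6.18
position: [0.61, 0.2801, 0.1401]
tool_rot: [1.0, -0.0, 0.0, -0.0]
ft_force: [-0.8, 0.6, 0.5]
grip_width: 0.035
grip_force: 25.0
time: 6.6
position: [0.6101, 0.2801, 0.1401]
tool_rot: [1.0, -0.0, 0.0, -0.0]
ft_force: [-1.0, 0.2, 1.0]
grip_width: 0.0354
grip_force: 25.0
```

Gripped, with an opening of about 36 mm and 25 N. Next I lift and carry it to the back bay.

```bash
python3 -m crank '[0,0,-4,0,0,0,255, 0,0,-12,0,0,0,255, 0,0,-24,0,0,0,255, 0,0,-38,0,0,0,255, 0,0,-50,0,0,0,255]'
python3 -m crank '[1,8,-4,0,0,0,255, 3,22,-6,0,0,0,255, 5,40,-6,0,0,0,255, 8,58,-6,0,0,0,255, 10,76,-6,0,0,0,255]'
python3 -m crank '[3,20,0,0,0,0,255, 6,40,0,0,0,0,255, 8,60,0,0,0,0,255, 11,80,0,0,0,0,255, 14,100,0,0,0,0,255]'
python3 -m crank '[3,20,0,0,0,0,255, 6,40,0,0,0,0,255, 8,58,0,0,0,0,255, 11,74,0,0,0,0,255, 14,86,0,0,0,0,255]'
python3 -m crank '[0,9,0,0,0,0,255, 0,15,0,0,0,0,255, 0,18,0,0,0,0,255, 0,18,0,0,0,0,255, 0,18,0,0,0,0,255]'
cat w.py - > b.py <<'E'
P=[(.6479,.0002),(.5427,-.0122)]
print("bays px",[proj(K,E,(*p,.006)) for p in P])
m=cv2.inRange(hsv,(100,120,50),(130,255,255)); print(m.sum()/255)
E
python3 b.py w4
```

```text
time: 7.02
position: [0.6101, 0.2798, 0.1911]
tool_rot: [1.0, -0.0, 0.0, 0.0]
ft_force: [-0.4, 0.3, -4.8]
grip_width: 0.0353
grip_force: 25.0
time: 7.43
position: [0.6196, 0.2016, 0.1955]
tool_rot: [1.0, -0.0, -0.001, 0.001]
ft_force: [0.7, -0.8, -3.8]
grip_width: 0.0355
grip_force: 25.0
time: 7.85
position: [0.6332, 0.1013, 0.1953]
tool_rot: [1.0, -0.001, -0.001, 0.0]
ft_force: [0.9, 0.1, -5.0]
grip_width: 0.0357
grip_force: 25.0
time: 8.27
position: [0.6474, 0.0151, 0.1955]
tool_rot: [1.0, -0.001, -0.001, 0.0]
ft_force: [1.2, -0.3, -4.8]
grip_width: 0.0353
grip_force: 25.0
time: 8.68
position: [0.6477, 0.0007, 0.1959]
tool_rot: [1.0, 0.0, -0.0, -0.0]
ft_force: [-0.3, -0.7, -4.6]
grip_width: 0.0351
grip_force: 25.0
[0.64770879 0.00066421 0.19592179] [[-0.001, -0.959, -0.284, 0.724], [-1.0, 0.0, 0.002, 0.0], [-0.002, 0.284, -0.959, 0.371], [0.0, 0.0, 0.0, 1.0]]
bays px [array([327.5642001 , 205.84827669]), array([339.53838114, 305.44272098])]
1842.0
```

View pics/w4.png

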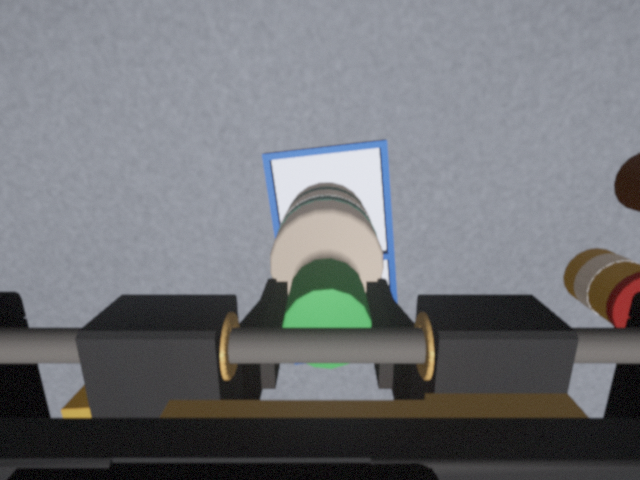

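The bottle hangs upright over the back bay; the bay's back wall runs (264,155)–(386,142), and its centre is predicted at (328,206). Lowering.

```bash
python3 -m crank '[0,0,8,0,0,0,255, 0,0,20,0,0,0,255, 0,0,32,0,0,0,255, 0,0,42,0,0,0,255, 0,0,46,0,0,0,255]'
python3 -m crank '[0,0,0,0,0,0,255, 0,0,0,0,0,0,255, 0,0,1,0,0,0,255, 0,0,2,0,0,0,255, 0,0,2,0,0,0,255]'
python3 -m crank '[0,0,0.5,0,0,0,255, 0,0,1,0,0,0,255, 0,0,1,0,0,0,255, 0,0,1,0,0,0,255, 0,0,1,0,0,0,255]'
```

```text
time: 9.15
position: [0.646, 0.0005, 0.1467]
tool_rot: [1.0, -0.0, -0.003, -0.0]
ft_force: [-1.2, -0.1, -5.4]
grip_width: 0.0357
grip_force: 25.0
time: 9.57
position: [0.6483, -0.0002, 0.1484]
tool_rot: [1.0, -0.0, 0.001, 0.0]
ft_force: [0.2, -0.1, -3.8]
grip_width: 0.0358
grip_force: 25.0
time: 9.98
position: [0.648, -0.0001, 0.147]
tool_rot: [1.0, -0.0, 0.0, -0.0]
ft_force: [0.6, 0.8, -5.0]
grip_width: 0.0354
grip_force: 25.0
```

```bash
python3 -m crank '[0,0,0.3,0,0,0,255, 0,0,0.6,0,0,0,255, 0,0,1,0,0,0,255, 0,0,1,0,0,0,255, 0,0,1,0,0,0,255]'
python3 -m crank '[0,0,0.2,0,0,0,255, 0,0,0.4,0,0,0,255, 0,0,0.6,0,0,0,255, 0,0,0.6,0,0,0,255, 0,0,0.6,0,0,0,255]'
```

```text
time: 10.4
position: [0.648, -0.0, 0.1461]
tool_rot: [1.0, -0.0, 0.0, -0.0]
ft_force: [-0.9, -0.3, -2.8]
grip_width: 0.0355
grip_force: 25.0
time: 10.82
position: [0.6483, -0.0, 0.1461]
tool_rot: [1.0, -0.0, 0.001, 0.0]
ft_force: [-0.8, 1.1, 1.2]
grip_width: 0.0355
grip_force: 25.0
```

```bash
python3 -m crank '[0,0,0,0,0,0,170, 0,0,0,0,0,0,140, 0,0,0,0,0,0,100, 0,0,0,0,0,0,50, 0,0,0,0,0,0,0]'
python3 -m crank '[0,0,0,0,0,0,0, 0,0,0,0,0,0,0, 0,0,0,0,0,0,0, 0,0,0,0,0,0,0, 0,0,0,0,0,0,0]'
python3 -m crank '[0,0,-5,0,0,0,0, 0,0,-15,0,0,0,0, 0,0,-30,0,0,0,0, 0,0,-45,0,0,0,0, 0,0,-60,0,0,0,0]'
python3 -m crank '[-6,20,-5,0,0,0,0, -12,45,-5,0,0,0,0, -20,75,-5,0,0,0,0, -28,105,-5,0,0,0,0, -36,135,-5,0,0,0,0]'
python3 -m crank '[-7,30,0,0,0,0,0, -14,60,0,0,0,0,0, -22,90,0,0,0,0,0, -30,115,0,0,0,0,0, -36,131,0,0,0,0,0]'
python3 -m crank '[0,0,0,0,0,0,0, 0,0,0,0,0,0,0, 0,0,0,0,0,0,0, 0,0,0,0,0,0,0, 0,0,0,0,0,0,0]'
cat w.py - > c.py <<'E'
m=cv2.inRange(hsv,(0,130,40),(5,255,255))|cv2.inRange(hsv,(174,130,40),(180,255,255))
n,l,s,ce=cv2.connectedComponentsWithStats(m)
for i in range(1,n):
    if s[i,4]>200: print(s[i],ce[i],ray(K,E,ce[i],.075))
print("pred lid px",proj(K,E,(.576,-.266,.075)))
s=robot.camera("scene")["pixels"][:,:,::-1]
v=np.zeros((320,800,3),np.uint8);v[:,:427]=cv2.resize(im,(427,320));v[:300,427:800]=cv2.resize(s[140:340,120:368],(373,300))
cv2.imwrite(f"pics/{sys.argv[1]}v.png",v)
E
python3 c.py w5
```

```text
time: 11.23
position: [0.6481, -0.0002, 0.1452]
tool_rot: [1.0, -0.0, 0.0, 0.0]
ft_force: [0.2, 0.9, 0.1]
grip_width: 0.0516
grip_force: 0.0
time: 11.65
position: [0.6479, -0.0, 0.1453]
tool_rot: [1.0, -0.0, -0.0, -0.0]
ft_force: [0.2, 0.8, 0.5]
grip_width: 0.0828
grip_force: 0.0
time: 12.07
position: [0.6482, -0.0001, 0.207]
tool_rot: [1.0, -0.0, 0.0, 0.0]
ft_force: [-0.3, -0.2, 0.3]
grip_width: 0.0872
grip_force: 0.0
time: 12.48
position: [0.6119, -0.1362, 0.2118]
tool_rot: [1.0, 0.0, 0.001, 0.0]
ft_force: [1.2, -0.3, 0.0]
grip_width: 0.087
grip_force: 0.0
time: 12.9
position: [0.5755, -0.2693, 0.2116]
tool_rot: [1.0, -0.001, 0.001, 0.001]
ft_force: [0.4, -0.5, 0.5]
grip_width: 0.087
grip_force: 0.0
time: 13.32
position: [0.5763, -0.2646, 0.2106]
tool_rot: [1.0, 0.001, 0.0, -0.0]
ft_force: [-0.7, -0.1, -0.2]
grip_width: 0.0872
grip_force: 0.0
[ 0.57630695 -0.26464726  0.21059613] [[0.0, -0.959, -0.284, 0.653], [-1.0, -0.001, 0.001, -0.265], [-0.001, 0.284, -0.959, 0.386], [0.0, 0.0, 0.0, 1.0]]
[ 298  184   70   69 3773] [332.78134111 217.93400477] [ 0.57776984 -0.26943012  0.075     ]
pred lid px [328.61957949 220.01633667]
```

View pics/w5v.png

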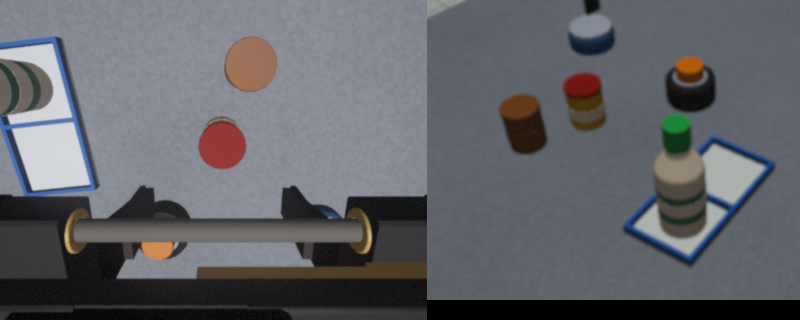

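The bottle stands upright in the back bay at (680,180) of the right panel. The red lid is at (222,146) of the left panel and the brown tin is beyond it. I'm lowering partway, then re-measuring.

```bash
python3 -m crank '[1,1,15,0,0,0,0, 1,2,30,0,0,0,0, 1,3,45,0,0,0,0, 1,3,55,0,0,0,0, 1,3,60,0,0,0,0]'
python3 -m crank '[0,0,0,0,0,0,0, 0,0,0,0,0,0,0, 0,0,0,0,0,0,0, 0,0,0,0,0,0,0, 0,0,0,0,0,0,0]'
python3 c.py w6
```

```text
time: 13.83
position: [0.5762, -0.268, 0.1487]
tool_rot: [1.0, 0.0, -0.001, -0.001]
ft_force: [-0.5, 0.9, -0.5]
grip_width: 0.0865
grip_force: 0.0
time: 14.25
position: [0.5773, -0.2693, 0.1513]
tool_rot: [1.0, -0.0, 0.001, 0.0]
ft_force: [-0.2, -0.4, 0.8]
grip_width: 0.0866
grip_force: 0.0
[ 0.577314   -0.26933794  0.1512565 ] [[-0.001, -0.959, -0.283, 0.654], [-1.0, 0.001, 0.001, -0.269], [-0.0, 0.283, -0.959, 0.327], [0.0, 0.0, 0.0, 1.0]]
[ 285  198   85   84 5542] [327.13334536 239.75839047] [ 0.57795195 -0.26955288  0.075     ]
pred lid px [321.91338735 242.51337268]
```

```bash
python3 -m crank '[1,0,20,0,0,0,0, 1,0,45,0,0,0,0, 1,0,70,0,0,0,0, 1,0,90,0,0,0,0, 1,0,100,0,0,0,0]'
python3 -m crank '[0,0,5,0,0,0,0, 0,0,10,0,0,0,0, 0,0,15,0,0,0,0, 0,0,17,0,0,0,0, 0,0,17,0,0,0,0]'
python3 -m crank '[0,0,0,0,0,0,60, 0,0,0,0,0,0,255, 0,0,0,0,0,0,255, 0,0,0,0,0,0,255, 0,0,0,0,0,0,255]' 25
python3 -m crank '[0,0,0,0,0,0,255, 0,0,0,0,0,0,255, 0,0,0,0,0,0,255, 0,0,0,0,0,0,255, 0,0,0,0,0,0,255]'
```

```text
time: 14.77
position: [0.5764, -0.2681, 0.0479]
tool_rot: [1.0, -0.0, -0.002, -0.001]
ft_force: [0.1, 0.0, 0.5]
grip_width: 0.087
grip_force: 0.0
time: 15.18
position: [0.5781, -0.2692, 0.0337]
tool_rot: [1.0, -0.0, 0.0, 0.0]
ft_force: [-0.5, 0.0, 0.4]
grip_width: 0.0872
grip_force: 0.0
time: 15.6
position: [0.578, -0.2691, 0.0336]
tool_rot: [1.0, -0.0, 0.0, 0.0]
ft_force: [-0.3, -0.9, 0.2]
grip_width: 0.0612
grip_force: 0.0
time: 16.02
position: [0.5781, -0.2695, 0.0336]
tool_rot: [1.0, -0.0, 0.0, 0.0]
ft_force: [0.5, -2.0, 1.7]
grip_width: 0.058
grip_force: 25.0
```

```bash
python3 -m crank '[0,0,-4,0,0,0,255, 0,0,-12,0,0,0,255, 0,0,-24,0,0,0,255, 0,0,-36,0,0,0,255, 0,0,-46,0,0,0,255]'
python3 -m crank '[-1,-8,-4,0,0,0,255, -3,-24,-4,0,0,0,255, -5,-44,-4,0,0,0,255, -8,-66,-4,0,0,0,255, -12,-88,-4,0,0,0,255]'
python3 -m crank '[-3,-20,0,0,0,0,255, -6,-40,0,0,0,0,255, -8,-60,0,0,0,0,255, -11,-80,0,0,0,0,255, -14,-100,0,0,0,0,255]'
python3 -m crank '[-3,-20,0,0,0,7,255, -6,-38,0,0,0,14,255, -8,-52,0,0,0,21,255, -9,-62,0,0,0,28,255, -9,-68,0,0,0,35,255]'
python3 -m crank '[0,0,0,0,0,0,255, 0,0,0,0,0,0,255, 0,0,0,0,0,0,255, 0,0,0,0,0,0,255, 0,0,0,0,0,0,255]'
cat w.py - > d.py <<'E'
s=robot.camera("scene")["pixels"][:,:,::-1]
v=np.zeros((360,800,3),np.uint8);v[:320,:427]=cv2.resize(im,(427,320));v[:,427:]=cv2.resize(s[150:350,210:417],(373,360))
cv2.imwrite(f"pics/{sys.argv[1]}v.png",v)
from h import toTool
print(toTool(o,(.5427,-.0122,.04)))
E
python3 d.py w7
```

```text
time: 16.43
position: [0.5783, -0.2691, 0.081]
tool_rot: [1.0, -0.0, 0.001, 0.0]
ft_force: [0.4, -0.5, -2.5]
grip_width: 0.0578
grip_force: 25.0
time: 16.85
position: [0.5648, -0.1785, 0.0831]
tool_rot: [1.0, -0.0, -0.001, -0.001]
ft_force: [0.1, -0.5, -2.2]
grip_width: 0.0581
grip_force: 25.0
time: 17.27
position: [0.5503, -0.0782, 0.0831]
tool_rot: [1.0, 0.0, -0.001, -0.001]
ft_force: [0.6, -0.8, -2.7]
grip_width: 0.0578
grip_force: 25.0
time: 17.68
position: [0.5406, -0.0099, 0.0831]
tool_rot: [0.953, -0.303, -0.002, -0.0]
ft_force: [0.3, 0.3, -3.4]
grip_width: 0.058
grip_force: 25.0
time: 18.1
position: [0.5429, -0.0134, 0.0833]
tool_rot: [0.954, -0.301, -0.0, 0.0]
ft_force: [-0.5, 0.1, -3.0]
grip_width: 0.0583
grip_force: 25.0
[ 0.54289467 -0.01341328  0.08331811] [[-0.574, -0.785, -0.232, 0.605], [-0.819, 0.551, 0.164, -0.058], [-0.001, 0.285, -0.959, 0.259], [0.0, 0.0, 0.0, 1.0]]
[-0.85322122 -0.88455803 43.31810605]
```

```bash
python3 -m crank '[0,0,6,0,0,0,255, 0,0,16,0,0,0,255, 0,0,28,0,0,0,255, 0,0,37,0,0,0,255, 0,0,41,0,0,0,255]'
python3 -m crank '[0,0,0,0,0,0,255, 0,0,0.4,0,0,0,255, 0,0,0.8,0,0,0,255, 0,0,1.2,0,0,0,255, 0,0,1.2,0,0,0,255]'
python3 -m crank '[0,0,0.3,0,0,0,255, 0,0,0.6,0,0,0,255, 0,0,1,0,0,0,255, 0,0,1,0,0,0,255, 0,0,1,0,0,0,255]'
```

```text
time: 18.62
position: [0.5416, -0.0129, 0.0404]
tool_rot: [0.954, -0.301, -0.002, 0.0]
ft_force: [-0.6, 0.2, -3.7]
grip_width: 0.0582
grip_force: 25.0
time: 19.03
position: [0.5433, -0.0131, 0.0415]
tool_rot: [0.954, -0.301, 0.0, -0.0]
ft_force: [0.2, 0.1, -2.6]
grip_width: 0.0582
grip_force: 25.0
time: 19.45
position: [0.5429, -0.013, 0.0402]
tool_rot: [0.954, -0.301, 0.0, -0.0]
ft_force: [-0.1, 0.8, -3.1]
grip_width: 0.0582
grip_force: 25.0
```

```bash
python3 -m crank '[0,0,0.2,0,0,0,255, 0,0,0.4,0,0,0,255, 0,0,0.8,0,0,0,255, 0,0,0.8,0,0,0,255, 0,0,0.8,0,0,0,255]'
python3 -m crank '[0,0,0.2,0,0,0,255, 0,0,0.4,0,0,0,255, 0,0,0.4,0,0,0,255, 0,0,0.4,0,0,0,255, 0,0,0.4,0,0,0,255]'
```

```text
time: 19.87
position: [0.543, -0.0131, 0.0396]
tool_rot: [0.954, -0.301, 0.0, 0.0]
ft_force: [-0.9, -0.8, 0.2]
grip_width: 0.0582
grip_force: 25.0
time: 20.28
position: [0.543, -0.0131, 0.0395]
tool_rot: [0.954, -0.301, 0.0, 0.0]
ft_force: [-2.0, -1.3, 5.2]
grip_width: 0.058
grip_force: 25.0
```

```bash
python3 -m crank '[0,0,-0.3,0,0,0,255, 0,0,-0.6,0,0,0,110, 0,0,-0.6,0,0,0,60, 0,0,-0.6,0,0,0,30, 0,0,-0.6,0,0,0,0]'
python3 -m crank '[0,0,0,0,0,0,0, 0,0,0,0,0,0,0, 0,0,0,0,0,0,0, 0,0,0,0,0,0,0, 0,0,0,0,0,0,0]'
python3 -m crank '[0,0,-4,0,0,0,0, 0,0,-15,0,0,0,0, 0,0,-32,0,0,0,0, 0,0,-54,0,0,0,0, 0,0,-75,0,0,0,0]'
python3 -m crank '[0,8,-5,0,0,0,0, 0,26,-5,0,0,0,0, 0,50,-5,0,0,0,0, 0,74,-5,0,0,0,0, -1,98,-5,0,0,0,0]'
python3 -m crank '[0,24,0,0,0,0,255, 0,48,0,0,0,0,255, 0,70,0,0,0,0,255, 0,88,0,0,0,0,255, 0,100,0,0,0,0,255]' 20
python3 -m crank '[0,0,0,0,0,0,255, 0,0,0,0,0,0,255, 0,0,0,0,0,0,255, 0,0,0,0,0,0,255, 0,0,0,0,0,0,255]'
cat w.py - > e.py <<'E'
m=cv2.inRange(hsv,(5,140,100),(20,255,255))
n,l,s,ce=cv2.connectedComponentsWithStats(m)
for i in range(1,n):
    if s[i,4]>300: print(s[i],ce[i],ray(K,E,ce[i],.07))
p=proj(K,E,(.4288,-.1745,.07));print("pred",p)
t=robot.camera("scene")["pixels"][:,:,::-1]
v=np.zeros((360,800,3),np.uint8);v[:320,:427]=cv2.resize(im,(427,320));v[:,427:]=cv2.resize(t[150:350,210:417],(373,360))
cv2.imwrite(f"pics/{sys.argv[1]}v.png",v)
E
python3 e.py w8
```

```text
time: 20.7
position: [0.5433, -0.013, 0.0394]
tool_rot: [0.954, -0.301, 0.0, -0.0]
ft_force: [0.2, -0.1, -0.1]
grip_width: 0.0711
grip_force: 0.0
time: 21.12
position: [0.543, -0.013, 0.0395]
tool_rot: [0.954, -0.301, 0.0, -0.0]
ft_force: [-0.6, -0.4, 0.4]
grip_width: 0.0865
grip_force: 0.0
time: 21.53
position: [0.5428, -0.013, 0.116]
tool_rot: [0.954, -0.301, -0.0, 0.0]
ft_force: [-0.2, 0.8, -0.1]
grip_width: 0.0873
grip_force: 0.0
time: 21.95
position: [0.485, -0.0936, 0.1198]
tool_rot: [0.954, -0.3, 0.0, 0.0]
ft_force: [-0.3, -0.2, 0.1]
grip_width: 0.0874
grip_force: 0.0
time: 22.37
position: [0.427, -0.176, 0.1197]
tool_rot: [0.953, -0.302, -0.0, 0.0]
ft_force: [0.2, -0.2, -0.5]
grip_width: 0.0617
grip_force: 0.0
time: 22.78
position: [0.4288, -0.1739, 0.1196]
tool_rot: [0.954, -0.3, 0.0, -0.0]
ft_force: [-0.2, -0.7, 0.2]
grip_width: 0.0284
grip_force: 0.0
[ 0.42883409 -0.17392935  0.11956088] [[-0.574, -0.785, -0.232, 0.491], [-0.819, 0.55, 0.164, -0.219], [-0.001, 0.284, -0.959, 0.295], [0.0, 0.0, 0.0, 1.0]]
[ 297  208   70   76 1819] [331.45189665 253.21660253] [ 0.4268564  -0.17697448  0.07      ]
pred [326.3292172  252.94881481]
```

View pics/w8v.png

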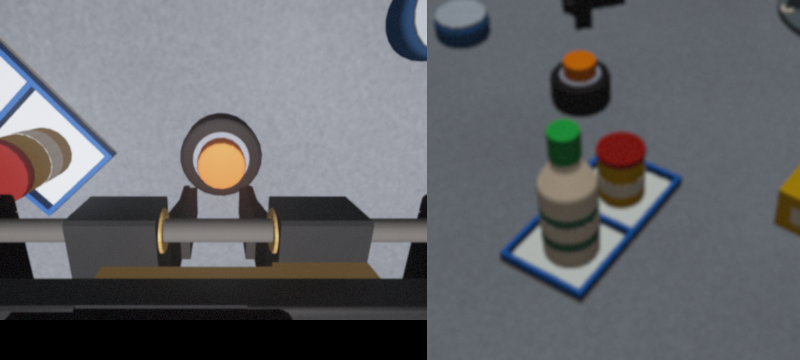

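Both items stand in their bays: bottle at (568,195), tin at (620,170). The button is at (221,164) of the left panel, about 2–3 mm to the right of the tool's centre line. Approaching it with the fingers closed.

```bash
python3 -m crank '[0,1,0,0,0,0,255, 0,2,8,0,0,0,255, 0,2,22,0,0,0,255, 0,2,36,0,0,0,255, 0,2,46,0,0,0,255]'
python3 -m crank '[0,0,1,0,0,0,255, 0,0,2,0,0,0,255, 0,0,3,0,0,0,255, 0,0,4,0,0,0,255, 0,0,5,0,0,0,255]'
python3 -m crank '[0,0,1,0,0,0,255, 0,0,2,0,0,0,255, 0,0,3,0,0,0,255, 0,0,3,0,0,0,255, 0,0,3,0,0,0,255]'
python3 - <<'E'
from rig import robot
o=robot.get_obs();print(o["position"],o["ft_force"],o["grip_width"])
E
```

```text
time: 23.3
position: [0.427, -0.176, 0.0723]
tool_rot: [0.954, -0.301, -0.0, -0.0]
ft_force: [-0.6, -0.4, 0.9]
grip_width: 0.0006
grip_force: 0.0
time: 23.72
position: [0.4277, -0.1765, 0.0689]
tool_rot: [0.954, -0.301, 0.001, 0.0]
ft_force: [1.2, -0.8, -0.4]
grip_width: 0.0001
grip_force: 0.0
time: 24.13
position: [0.4273, -0.1763, 0.0656]
tool_rot: [0.954, -0.301, 0.0, -0.0]
ft_force: [0.4, 0.0, -0.8]
grip_width: 0.0004
grip_force: 0.0
[ 0.42733835 -0.17625254  0.06556536] [ 0.4470408   0.02653769 -0.75143727] 0.00039354310381650986
```

```bash
for i in 1; do :; done
python3 -m crank '[0,0,0.5,0,0,0,255, 0,0,1,0,0,0,255, 0,0,1.5,0,0,0,255, 0,0,2,0,0,0,255, 0,0,2,0,0,0,255]' | grep -E 'pos|ft_'
python3 -m crank '[0,0,0.5,0,0,0,255, 0,0,1,0,0,0,255, 0,0,1.5,0,0,0,255, 0,0,2,0,0,0,255, 0,0,2,0,0,0,255]' | grep -E 'pos|ft_'
python3 -m crank '[0,0,0.5,0,0,0,255, 0,0,1,0,0,0,255, 0,0,1.5,0,0,0,255, 0,0,2,0,0,0,255, 0,0,2,0,0,0,255]' | grep -E 'pos|ft_'
python3 -m crank '[0,0,0.5,0,0,0,255, 0,0,1,0,0,0,255, 0,0,1.5,0,0,0,255, 0,0,2,0,0,0,255, 0,0,2,0,0,0,255]' | grep -E 'pos|ft_'
```

```text
position: [0.4273, -0.1762, 0.0634]
ft_force: [0.1, 0.2, -0.6]
position: [0.4273, -0.1762, 0.0614]
ft_force: [0.5, 0.3, 0.3]
position: [0.4273, -0.1762, 0.0595]
ft_force: [-0.5, -0.6, 1.0]
position: [0.4274, -0.1763, 0.0576]
ft_force: [-0.1, 0.3, 2.7]
```

```bash

python3 -m crank '[0,0,0.5,0,0,0,255, 0,0,1,0,0,0,255, 0,0,1.5,0,0,0,255, 0,0,2,0,0,0,255, 0,0,2,0,0,0,255]' | grep -E 'pos|ft_'
python3 -m crank '[0,0,0.5,0,0,0,255, 0,0,1,0,0,0,255, 0,0,1.5,0,0,0,255, 0,0,2,0,0,0,255, 0,0,2,0,0,0,255]' | grep -E 'pos|ft_'
python3 -m crank '[0,0,0.3,0,0,0,255, 0,0,0.6,0,0,0,255, 0,0,1,0,0,0,255, 0,0,1,0,0,0,255, 0,0,1,0,0,0,255]' | grep -E 'pos|ft_'
```

```text
position: [0.4274, -0.1763, 0.0555]
ft_force: [0.9, -0.6, 2.4]
position: [0.4274, -0.1762, 0.0535]
ft_force: [0.4, -0.2, 3.0]
position: [0.4274, -0.1763, 0.0525]
ft_force: [-0.5, 0.7, 3.3]
```

```bash

python3 -m crank '[0,0,0.3,0,0,0,255, 0,0,0.5,0,0,0,255, 0,0,0.5,0,0,0,255, 0,0,0.5,0,0,0,255, 0,0,0.5,0,0,0,255]' | grep -E 'pos|ft_'
python3 -m crank '[0,0,0.3,0,0,0,255, 0,0,0.5,0,0,0,255, 0,0,0.5,0,0,0,255, 0,0,0.5,0,0,0,255, 0,0,0.5,0,0,0,255]' | grep -E 'pos|ft_'
python3 -m crank '[0,0,0.3,0,0,0,255, 0,0,0.5,0,0,0,255, 0,0,0.5,0,0,0,255, 0,0,0.5,0,0,0,255, 0,0,0.5,0,0,0,255]' | grep -E 'pos|ft_'
```

```text
position: [0.4274, -0.1762, 0.052]
ft_force: [-0.7, 0.4, 3.1]
position: [0.4274, -0.1763, 0.0516]
ft_force: [-0.3, -0.3, 3.4]
position: [0.4274, -0.1763, 0.0511]
ft_force: [-0.7, 0.7, 3.3]
```

```bash

python3 -m crank '[0,0,0.3,0,0,0,255, 0,0,0.5,0,0,0,255, 0,0,0.5,0,0,0,255, 0,0,0.5,0,0,0,255, 0,0,0.5,0,0,0,255]' | grep -E 'pos|ft_'
python3 -m crank '[0,0,0.3,0,0,0,255, 0,0,0.5,0,0,0,255, 0,0,0.5,0,0,0,255, 0,0,0.5,0,0,0,255, 0,0,0.5,0,0,0,255]' | grep -E 'pos|ft_'
```

```text
position: [0.4273, -0.1763, 0.0505]
ft_force: [-0.8, 0.2, 3.1]
position: [0.4273, -0.1762, 0.05]
ft_force: [-0.8, 0.7, 3.5]
```

```bash

python3 -m crank '[0,0,0.3,0,0,0,255, 0,0,0.5,0,0,0,255, 0,0,0.5,0,0,0,255, 0,0,0.5,0,0,0,255, 0,0,0.5,0,0,0,255]' | grep -E 'time|pos|ft_'
python3 -m crank '[0,0,0.2,0,0,0,255, 0,0,0.3,0,0,0,255, 0,0,0.3,0,0,0,255, 0,0,0.3,0,0,0,255, 0,0,0.3,0,0,0,255]' | grep -E 'pos|ft_'
```

```text
time: 29.55
position: [0.4274, -0.1762, 0.0498]
ft_force: [-0.1, 1.1, 6.0]
position: [0.4274, -0.1763, 0.0497]
ft_force: [-1.0, -0.1, 9.2]
```

Halfway stop reached: the force rose from 3.5 to 9 N with the position nearly fixed. I'll ease off slightly and hold for over a second.

```bash

python3 -m crank '[0,0,-0.1,0,0,0,255, 0,0,-0.15,0,0,0,255, 0,0,-0.15,0,0,0,255, 0,0,-0.15,0,0,0,255, 0,0,-0.15,0,0,0,255]' | grep -E 'time|pos|ft_'
python3 -m crank '[0,0,0,0,0,0,255, 0,0,0,0,0,0,255, 0,0,0,0,0,0,255, 0,0,0,0,0,0,255, 0,0,0,0,0,0,255]' | grep -E 'time|pos|ft_'
python3 -m crank '[0,0,0,0,0,0,255, 0,0,0,0,0,0,255, 0,0,0,0,0,0,255, 0,0,0,0,0,0,255, 0,0,0,0,0,0,255]' | grep -E 'time|pos|ft_'
python3 -m crank '[0,0,0,0,0,0,255, 0,0,0,0,0,0,255, 0,0,0,0,0,0,255, 0,0,0,0,0,0,255, 0,0,0,0,0,0,255]' | grep -E 'time|pos|ft_'
```

```text
time: 30.38
position: [0.4274, -0.1762, 0.0497]
ft_force: [-1.0, 0.9, 7.2]
time: 30.8
position: [0.4274, -0.1763, 0.0498]
ft_force: [-0.3, 0.9, 7.4]
time: 31.22
position: [0.4274, -0.1763, 0.0498]
ft_force: [-0.6, 0.9, 7.0]
time: 31.63
position: [0.4274, -0.1763, 0.0498]
ft_force: [-0.5, 0.1, 8.1]
```

Held steady at 7–8 N for 1.25 s. Now the full press.

```bash

python3 -m crank '[0,0,1.5,0,0,0,255, 0,0,3,0,0,0,255, 0,0,4.5,0,0,0,255, 0,0,6,0,0,0,255, 0,0,7.5,0,0,0,255]' | grep -E 'time|pos|ft_'
python3 -m crank '[0,0,0.5,0,0,0,255, 0,0,1,0,0,0,255, 0,0,1.4,0,0,0,255, 0,0,1.4,0,0,0,255, 0,0,1.4,0,0,0,255]' | grep -E 'time|pos|ft_'
```

```text
time: 32.05
position: [0.4274, -0.1763, 0.0426]
ft_force: [-0.6, 1.0, 13.2]
time: 32.47
position: [0.4274, -0.1763, 0.0416]
ft_force: [-2.5, 0.1, 15.7]
```

The cap is fully down: 8 mm beyond halfway at 15.7 N. Releasing and rising clear.

```bash

python3 -m crank '[0,0,-3,0,0,0,255, 0,0,-8,0,0,0,255, 0,0,-14,0,0,0,255, 0,0,-20,0,0,0,255, 0,0,-28,0,0,0,255]' | grep -E 'time|pos|ft_'
python3 -m crank '[0,0,-15,0,0,0,255, 0,0,-30,0,0,0,255, 0,0,-50,0,0,0,255, 0,0,-65,0,0,0,255, 0,0,-70,0,0,0,255]' | grep -E 'time|pos|ft_'
python3 -m crank '[0,0,0,0,0,0,255, 0,0,0,0,0,0,255, 0,0,0,0,0,0,255, 0,0,0,0,0,0,255, 0,0,0,0,0,0,255]' | grep -E 'time|pos|ft_'
python3 - <<'E'
import cv2,numpy as np
from rig import robot
from h import *
# check caps in the scene camera: expected vs seen
c=robot.camera("scene");K,E=c["intrinsics"],c["extrinsics"];hsv=cv2.cvtColor(c["pixels"],cv2.COLOR_RGB2HSV)
for n,lo,hi,p,z in [("green",(45,120,40),(75,255,255),(.648,0,.18),.18),("red",(0,150,40),(5,255,255),(.543,-.013,.076),.076),("orange",(7,150,120),(18,255,255),(.428,-.176,.067),.067)]:
    u,v=proj(K,E,p);m=cv2.inRange(hsv,lo,hi);k=np.zeros_like(m);u,v=int(u),int(v);k[v-25:v+25,u-25:u+25]=m[v-25:v+25,u-25:u+25]
    ys,xs=np.nonzero(k);print(n,(u,v),xs.mean(),ys.mean(),len(xs),ray(K,E,(xs.mean(),ys.mean()),z))
E
```

```text
time: 32.88
position: [0.4269, -0.176, 0.0684]
ft_force: [0.7, -1.2, -0.3]
time: 33.3
position: [0.4283, -0.1769, 0.1404]
ft_force: [-0.4, -0.5, 1.0]
time: 33.72
position: [0.4268, -0.1759, 0.1376]
ft_force: [-0.3, 0.2, -0.1]
green (285, 223) 285.47435897435895 228.22820512820513 390 [0.65826365 0.00867195 0.18      ]
red (317, 232) 317.1881443298969 233.11340206185568 388 [ 0.54440055 -0.01276628  0.076     ]
orange (295, 182) 294.20529801324506 183.2251655629139 151 [ 0.43203718 -0.17817516  0.067     ]
```

```bash
python3 -c "
from rig import robot
print(robot.hand_in())"
```

```text
the job is handed in; nothing more can be done
None
```

I handed in the job at about 34 s of the 72 s limit, with every step carried out in order; the hand-in call returned no verdict. The bottle is in the back bay and the tin in the front bay, the release was held halfway for 1.25 s and then pressed fully down, and the arm is clear.

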